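# Eject the sanding block and trap it on the runway

## Task

With one fingertip press the red button of the sanding-block dock and keep it down; as the spring pushes the block out along the runway, stop the block's front with the other finger before it gets to the open end. Only touch and block, do not pick anything up, and leave the wax tin, the block plane and the pale offcut where they are. The program finishes while still holding: one finger on the pressed button, the other trapping the block, which lies still and flat on the runway.

Things in the scene. Friction and masses are not known exactly. Their poses are not given: they have to be found in the camera images.
- dock: Plywood dock fixed to the worktop, 270 x 129 x 16 mm (x -160 to 110, y -43 to 86), lane along its x. Origin at worktop height below the middle of the docked block's front face; x points where the block comes out, y to the button side, z up. Lane floor 16 mm up, 66 mm wide between rails (y 33 to 39 mm either side) 24 mm high. Grey stop and cheeks, 56 mm high, at x below -113.
- button_top (a point): Centre of the top of the red push button, 30 mm across, at x 60, y 62 mm of the dock, axes as the dock's. 36 mm above the worktop when up, 29 mm fully down; its black collar (44 mm across) and the rails are 24 mm high, so nothing but the block near it is higher than the pressed button. A finger pressing it reaches 23 mm below the block's top.
- stop_point (a point): Point in mid-lane beside the button (dock x 60, y 0), at the height of the pressed button top (29 mm), 62 mm from the button's centre across the lane; axes as the dock's. With one finger on the button, the other standing about here (centres 45 to 80 mm apart, along the dock's y) bars the lane; the block's front then comes some 45 mm before it meets the finger.
- lane_end (a point): Middle of the open end of the runway, on the lane floor, 110 mm ahead of the docked block's front. Frame axes as the dock's.
- ejector (a joint): Travel of the red button in m: 0 up, 0.007 fully down. It springs back if let go (about 2 N to start it, 5 N fully down). At about 0.004 it unlatches the pusher, once.
- pusher (a joint): Travel of the spring pusher in m along the dock's x: 0 latched, at most 0.165. Once unlatched, a damped spring of 3 to 4 N drives it and the block ahead of it at about 20 to 25 mm/s until something stops the block; it cannot be stopped by letting go of the button.
- sanding_block: Loose cork sanding block wrapped in abrasive paper, 63 mm wide (own x), 119 mm long (own y), 36 mm high, about 90 g. Origin at the centre of its underside; z up. It starts in the lane with its length along the lane, its front face above the dock's origin, its top 52 mm above the worktop.
- offcut: Pale wooden offcut, loose, 62 x 95 mm, 20 mm high, lying beside the dock on the button side. Origin at the centre of its underside. A bystander.
- wax_tin: Round dark green wax tin, loose, 86 mm across, 30 mm high. Origin at the centre of its underside. A bystander.
- block_plane: Steel block plane, loose, 50 x 158 mm, 49 mm high, 0.7 kg, lying alongside the dock on the button side, towards the rear. Origin at the centre of its underside. A bystander.
There are look-alikes about, which are no part of the job. What is shaped like the sanding_block but pink is not meant.

How it is judged:
By the outcome, as a careful person would: the job done as asked, in the order asked, and still so for the second after the job is handed in, while the arm keeps its last pose, push and grip.
It also fails if it takes over 32 s, if anything falls off the work surface, if the arm or the gripper's body presses on something with over 40 N, if the wrist force passes 120 N, or if a joint passes its speed limit or range.

## Robot

A 6-joint arm with a two-finger parallel gripper is mounted at the origin on the work surface; the furniture and walls round the work are solid. World frame = base frame: x ahead of the robot, y to its left, z up, the work surface at z = 0. Lengths are in m, angles in rad, forces in N, time in s.
With the tool pointing down it reaches from about 0.25 to 0.725 m from the base axis. Payload 4 kg.
Tool frame: the origin (TCP) lies at the very end of the fingers, on their centre line; the grasp point (between the pads) lies 19 mm behind it; x points along the fingers, y is the direction in which the jaws open and shut, and the axes are right-handed (so a half turn about x gives the same grasp; the last joint's range is limited). The gripper opens to 85 mm and grips with 20 to 120 N. Pads are 22 mm wide; open, the fingers measure 114 mm over their backs; the gripper's body (76 mm by 85 mm) begins 54 mm behind the grasp point. The pads swing forward as they close: fully open they stand 13 mm farther back than shut.
Start: joints at [1.228, 0.241, 0.005, 1.335, 0, 1.571], TCP at [0.168, 0.471, 0.231] pointing down, gripper open.
Joint ranges: [-2.72, 2.72], [-1.05, 1.87], [-1.09, 1.28], [-1.99, 2.15], [-1.42, 1.44], [-3.14, 3.14]. Speed limits (rad/s): [2.79, 2.79, 3.14, 3.14, 3.14, 3.14].

## Interface

Orientations are given as a unit quaternion [x, y, z, w].
In Python, from workcell import get_obs, camera, job_done gives the robot as it stands. The module is installed in compiled form; this text tells all that it offers.
- The arm moves only by the tool arm_command, never from a script. Its argument "motion" is a list of rows, each an object of numbers: "x", "y", "z": the shift along the tool's x, y, z in m; "roll": the turn about the tool's x in rad; "fingers": the opening, from 0 (shut) to 1 (fully open). A call has 1 to 20 rows; each row shifts and turns the pose as measured when the row begins, along the tool's axes as they then stand; what a row does not reach is not made up. A row lasts 1/12 s, in which the tool goes at most 41.7 mm and 7.16 degrees, less where a joint would pass 70% of its speed; a pose out of reach is approached as far as the arm can. A call is refused whole if a number of a shift passes 0.0417 or a number of a turn 0.125, either way. A call with a gripper value outside its range is refused whole. The fingers move at their own pace and stop on an object; the grip force is fixed at half the most. Time passes only in rows, so rows that do not move let the fingers close. It gives the time, the measured TCP pose, the force and the opening at its end, in the units of the state.
- get_obs(): the state, without advancing time (a new reading comes with each control period).
- camera(name): name is "scene" or "side" or "wrist"; returns a dict with "frame" (480x640x3 uint8, red, green, blue), "intrinsics" (3x3 intrinsics, pixels), "rvec" (rotation vector, rad) and "tvec" (3), from world to camera coordinates, as OpenCV has them. Camera axes: x right, y down, z forward; pixel columns grow to the right and rows downward; lengths in m; the calibration is good to about 2 mm. A picture is of the moment at which its call begins. There is no depth.
- job_done(): hands the job in, once; it reports no verdict.
The state is a dict: "clock": time; "joint_pos": joint angles; "joint_vel": joint speeds; "tau": joint torques, N m; "eef_pos": TCP position; "tool_rot": TCP orientation; "ft_force": force on the tool from outside, world axes, zero at the start; "ft_torque": the same for the moment, N m; "grip_width": finger opening in m.
Only numpy, scipy, OpenCV 4.12 (cv2) and the standard library are available. Lean on these libraries where they do the work, as an engineer would, in place of code of your own. Each camera call takes 0.05 s, during which the arm holds its last target.

## Working session

There is one attempt and no reset: what is moved stays moved. The work goes in short steps, Python scripts to look and compute and a tool call to move; the robot and the scene stay as the last step left them, time stands still between calls to the robot, and variables do not carry over. Pictures are saved under pics/ and viewed, and the job is handed in when it is done.

Besides the shell and the picture viewer there is one more tool, called after ">>>" by a JSON object that holds its "op" and its "data". arm_command: Moves the arm, as the interface text tells. Its arguments: {"type":"object","properties":{"motion":{"type":"array","items":{"type":"object","properties":{"x":{"type":"number"},"y":{"type":"number"},"z":{"type":"number"},"roll":{"type":"number"},"fingers":{"type":"number"}}}}},"required":["motion"]}

```bash
mkdir -p pics; python3 - <<'E'
from workcell import get_obs, camera
import cv2, pickle
o=get_obs()
for k,v in o.items(): print(k,v)
d={}
for n in ["scene","side","wrist"]:
    c=camera(n); d[n]=c
    cv2.imwrite(f"pics/{n}0.png",c["frame"][:,:,::-1])
    print(n,c["intrinsics"],c["rvec"],c["tvec"])
pickle.dump(d,open("c0.pkl","wb"))
E
```

```text
clock 0.0
joint_pos [ 1.22800197e+00  2.41449090e-01  3.69881399e-03  1.33520154e+00
 -1.61170335e-05  1.57080635e+00]
joint_vel [-0.00082484 -0.00078426  0.00046072  0.00159078  0.00239869 -0.00059985]
tau [ 7.80418650e-04 -3.72317111e+01  2.52408242e+01  1.71011098e-02
  9.82129791e-05 -3.06879492e-06]
eef_pos [0.1678476  0.47029961 0.23038524]
tool_rot [ 0.11985511  0.6968692  -0.12135889  0.69662048]
ft_force [ 0.2987494  -0.10158573  0.02708125]
ft_torque [-0.02292943 -0.04270138 -0.00469941]
grip_width 0.08545309999149038
scene [[612.50790325   0.         324.93928097]
 [  0.         612.50790325 232.5263783 ]
 [  0.           0.           1.        ]] [ 1.97613557 -1.05262891  0.56187044] [-0.49221674  0.18251088  1.23285361]
side [[486.80677705   0.         315.39217845]
 [  0.         486.80677705 236.01146985]
 [  0.           0.           1.        ]] [ 2.01352181 -0.4750806   0.29165241] [-0.54719733  0.01632786  1.35009838]
wrist [[410.51342602   0.         315.21830306]
 [  0.         410.51342602 236.04602729]
 [  0.           0.           1.        ]] [-2.35443326 -1.65823516 -0.25376258] [-0.49923893 -0.03797445  0.37959932]
```

View pics/scene0.png

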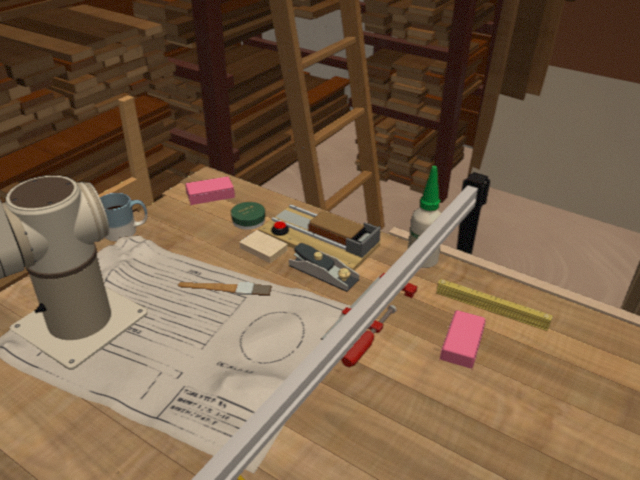

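View pics/side0.png

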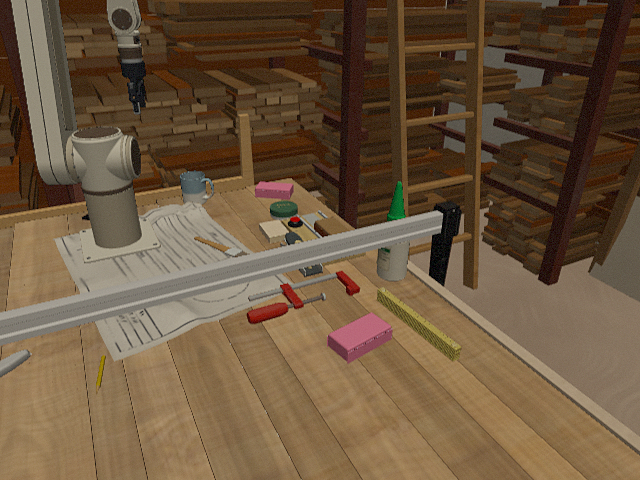

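View pics/wrist0.png

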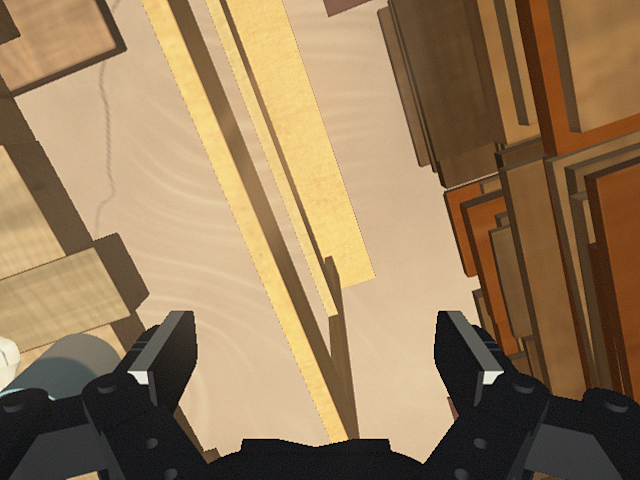

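```bash
cat > h.py <<'E'
import numpy as np, cv2
def RT(c): return cv2.Rodrigues(np.array(c["rvec"],float))[0], np.array(c["tvec"],float).ravel()
def ray(c,u,v,z):
    R,t=RT(c); d=R.T@np.linalg.inv(c["intrinsics"])@np.array([u,v,1.]); o=-R.T@t
    return o+d*(z-o[2])/d[2]
def proj(c,P):
    return cv2.projectPoints(np.array(P,float).reshape(-1,3),np.array(c["rvec"],float),np.array(c["tvec"],float),np.array(c["intrinsics"]),None)[0].reshape(-1,2)
def tri(c1,p1,c2,p2):
    Ps=[np.array(c["intrinsics"])@np.hstack([RT(c)[0],RT(c)[1][:,None]]) for c in (c1,c2)]
    X=cv2.triangulatePoints(Ps[0],Ps[1],np.array(p1,float).reshape(2,1),np.array(p2,float).reshape(2,1)).ravel(); return X[:3]/X[3]
E
python3 - <<'E'
import pickle,cv2
from h import *
d=pickle.load(open("c0.pkl","rb"))
for n in d: R,t=RT(d[n]); print(n,-R.T@t)
a=d["scene"]["frame"][180:300,220:400,::-1]; cv2.imwrite("pics/s_crop0.png",cv2.resize(a,None,fx=4.4,fy=4.4,interpolation=cv2.INTER_CUBIC))
a=d["side"]["frame"][190:290,240:360,::-1]; cv2.imwrite("pics/side_crop0.png",cv2.resize(a,None,fx=6,fy=6,interpolation=cv2.INTER_CUBIC))
# red masks
for n in ["scene","side"]:
    f=d[n]["frame"].astype(int); m=((f[...,0]>130)&(f[...,1]<60)&(f[...,2]<60)).astype('uint8')
    k,l,s,ce=cv2.connectedComponentsWithStats(m)
    for i in range(1,k):
        if s[i,4]>8: print(n,s[i],ce[i], ray(d[n],*ce[i],0.036))
E
```

```text
scene [-0.48713923 -0.90294626  0.86191588]
side [-0.04599186 -1.30492002  0.64616225]
wrist [0.09494842 0.4968857  0.3726481 ]
scene [274 222  12   6  58] [279.34482759 224.55172414] [ 0.46675585 -0.14952151  0.036     ]
scene [405 284  12   8  64] [410.296875 287.265625] [ 0.43565739 -0.51529951  0.036     ]
scene [343 308   7   6  22] [345.72727273 310.31818182] [ 0.29922738 -0.44141155  0.036     ]
scene [372 321  11   8  61] [376.80327869 324.62295082] [ 0.29844498 -0.51291203  0.036     ]
scene [344 331  30  31 366] [359.49453552 346.50546448] [ 0.22937373 -0.51522414  0.036     ]
side [290 217  10   5  37] [294.56756757 218.94594595] [ 0.46914828 -0.1513181   0.036     ]
side [337 271  22  19 129] [347.82170543 280.24031008] [ 0.44465051 -0.49918185  0.036     ]
side [281 283  22  22 170] [291.47058824 294.14117647] [ 0.30604724 -0.49266484  0.036     ]
side [248 303  40  17 317] [266.61829653 310.48580442] [ 0.23531973 -0.52398573  0.036     ]
```

View pics/s_crop0.png

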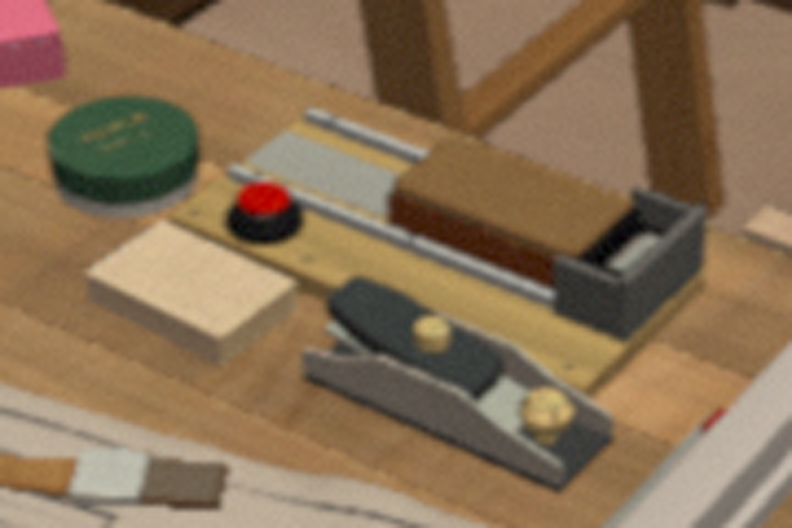

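View pics/side_crop0.png

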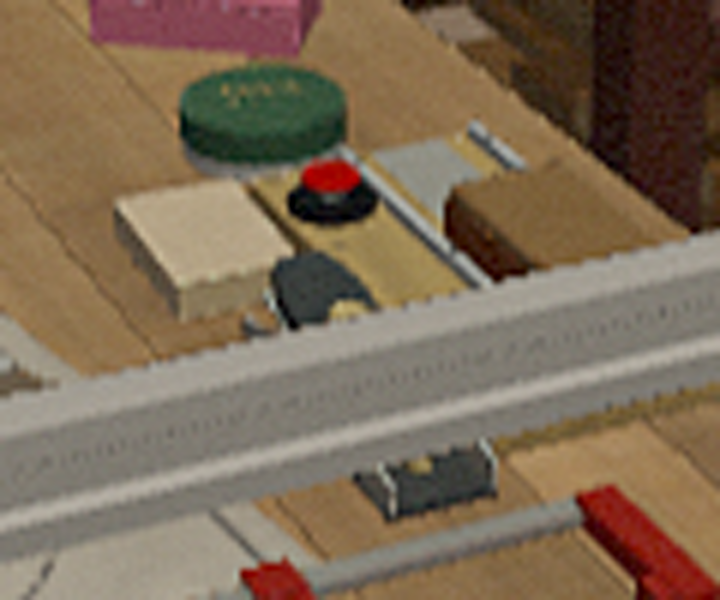

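```bash
python3 - <<'E'
import pickle,cv2
from h import *
from scipy.spatial.transform import Rotation as Rn
np.set_printoptions(precision=4,suppress=True)
d=pickle.load(open("c0.pkl","rb")); S=d["scene"];D=d["side"]
sc=lambda x,y:(220+(x+.5)/4.4-.5,180+(y+.5)/4.4-.5)
sd=lambda x,y:(240+(x+.5)/6-.5,190+(y+.5)/6-.5)
# rails tops
def seg(nm,a,b,z):
    A=ray(S,*sc(*a),z);B=ray(S,*sc(*b),z);v=A-B
    print(nm,A[:2],B[:2],"len",np.linalg.norm(v),"ang",np.degrees(np.arctan2(v[1],v[0])))
seg("near rail",(233,165),(553,295),.024)
seg("far rail",(312,112),(420,155),.024)
seg("block near top",(393,188),(556,258),.052)
seg("block front top",(393,188),(440,140),.052)
seg("block far top",(440,140),(637,192),.052)
seg("dock near bottom",(172,217),(590,392),.016)
# both-view: button
print("btn tri",tri(S,(279.34,224.55),D,(294.57,218.95)))
print("block front near corner tri",tri(S,sc(393,188),D,sd(450,190)))
print("tin",ray(S,*sc(125,137),.03), ray(D,*sd(263,98),.03))
print("bar end",tri(S,(478,185),D,(447,210)),"bar other: ")
# bar line: scene top edge (225,470)-(470,190)
print("post base",ray(S,466,253,0),ray(D,438,283,0))
print("bottle base",ray(S,425,265,0),"tip",tri(S,(433,168),D,(399,182)))
print("mug",ray(S,122,235,0),tri(S,(115,200),D,(193,173)))
q=Rn.from_quat([0.11985511,0.6968692,-0.12135889,0.69662048]).as_matrix(); print(q)
E
```

```text
near rail [ 0.4972 -0.1051] [ 0.4944 -0.3188] len 0.2136824131036469 ang 89.23837718406558
far rail [ 0.5671 -0.1088] [ 0.5652 -0.1858] len 0.07701184566764145 ang 88.56649036599289
block near top [ 0.4952 -0.216 ] [ 0.4899 -0.3224] len 0.1065429480099569 ang 87.13254392800947
block front top [ 0.4952 -0.216 ] [ 0.5487 -0.2104] len 0.05375612355325493 ang -173.98217013147172
block far top [ 0.5487 -0.2104] [ 0.5662 -0.326 ] len 0.11693154578308534 ang 98.6227438213638
dock near bottom [ 0.4465 -0.1015] [ 0.4441 -0.3725] len 0.27103412922280573 ang 89.50369334248141
btn tri [ 0.4712 -0.1461  0.0327]
block front near corner tri [ 0.5035 -0.2104  0.046 ]
tin [ 0.4783 -0.0431  0.03  ] [ 0.4817 -0.0411  0.03  ]
bar end [ 0.6666 -0.548   0.1847] bar other: 
post base [ 0.6618 -0.5497  0.    ] [ 0.6623 -0.5587  0.    ]
bottle base [ 0.5656 -0.4901  0.    ] tip [ 0.5836 -0.4725  0.2405]
mug [0.2565 0.1701 0.    ] [0.2629 0.1754 0.0972]
[[-0.0007  0.3361  0.9418]
 [-0.002   0.9418 -0.3361]
 [-1.     -0.0022  0.    ]]
```

>>> {"op": "arm_command", "data": {"motion": [{"y": -0.023, "z": 0.026}, {"y": -0.023, "z": 0.026}, {"y": -0.023, "z": 0.026}, {"y": -0.023, "z": 0.026}, {"y": -0.023, "z": 0.026}, {"y": -0.023, "z": 0.026}, {"y": -0.023, "z": 0.026}, {"y": -0.023, "z": 0.026}, {"y": -0.023, "z": 0.026}, {"y": -0.023, "z": 0.026}]}}

```text
schema error: expected keys x, y, z, roll, fingers
```

>>> {"op": "arm_command", "data": {"motion": [{"x": 0, "y": -0.023, "z": 0.026, "roll": 0, "fingers": 0.56}, {"x": 0, "y": -0.023, "z": 0.026, "roll": 0, "fingers": 0.56}, {"x": 0, "y": -0.023, "z": 0.026, "roll": 0, "fingers": 0.56}, {"x": 0, "y": -0.023, "z": 0.026, "roll": 0, "fingers": 0.56}, {"x": 0, "y": -0.023, "z": 0.026, "roll": 0, "fingers": 0.56}, {"x": 0, "y": -0.023, "z": 0.026, "roll": 0, "fingers": 0.56}, {"x": 0, "y": -0.023, "z": 0.026, "roll": 0, "fingers": 0.56}, {"x": 0, "y": -0.023, "z": 0.026, "roll": 0, "fingers": 0.56}, {"x": 0, "y": -0.023, "z": 0.026, "roll": 0, "fingers": 0.56}, {"x": 0, "y": -0.023, "z": 0.026, "roll": 0, "fingers": 0.56}]}}

```text
clock: 0.98
eef_pos: [0.3385, 0.1595, 0.2269]
tool_rot: [0.113, 0.699, -0.116, 0.697]
ft_force: [0.5, 1.0, -0.4]
grip_width: 0.0473
```

>>> {"op": "arm_command", "data": {"motion": [{"x": 0, "y": -0.024, "z": 0.0255, "roll": 0, "fingers": 0.56}, {"x": 0, "y": -0.024, "z": 0.0255, "roll": 0, "fingers": 0.56}, {"x": 0, "y": -0.024, "z": 0.0255, "roll": 0, "fingers": 0.56}, {"x": 0, "y": -0.024, "z": 0.0255, "roll": 0, "fingers": 0.56}, {"x": 0, "y": -0.024, "z": 0.0255, "roll": 0, "fingers": 0.56}, {"x": 0, "y": -0.024, "z": 0.0255, "roll": 0, "fingers": 0.56}, {"x": 0, "y": -0.024, "z": 0.0255, "roll": 0, "fingers": 0.56}, {"x": 0, "y": -0.024, "z": 0.0255, "roll": 0, "fingers": 0.56}, {"x": 0, "y": -0.024, "z": 0.0255, "roll": 0, "fingers": 0.56}, {"x": 0, "y": -0.024, "z": 0.0255, "roll": 0, "fingers": 0.56}, {"x": 0, "y": 0, "z": 0, "roll": 0.12, "fingers": 0.56}, {"x": 0, "y": 0, "z": 0, "roll": 0.12, "fingers": 0.56}, {"x": 0, "y": 0, "z": 0, "roll": 0.12, "fingers": 0.56}, {"x": 0, "y": 0, "z": 0, "roll": 0.12, "fingers": 0.56}, {"x": 0, "y": 0, "z": 0, "roll": 0.12, "fingers": 0.56}, {"x": 0, "y": 0, "z": 0, "roll": 0.12, "fingers": 0.56}, {"x": 0, "y": 0, "z": 0, "roll": 0.12, "fingers": 0.56}, {"x": 0, "y": 0, "z": 0, "roll": 0.12, "fingers": 0.56}, {"x": 0, "y": 0, "z": 0, "roll": 0.12, "fingers": 0.56}, {"x": 0, "y": 0, "z": 0, "roll": 0.12, "fingers": 0.56}]}}

```text
clock: 2.65
eef_pos: [0.5062, -0.1773, 0.2181]
tool_rot: [-0.499, -0.501, 0.506, -0.494]
ft_force: [0.0, 0.5, -0.5]
grip_width: 0.0476
```

```bash
cat > look.py <<'E'
import sys,pickle
from workcell import get_obs, camera
from h import *
from scipy.spatial.transform import Rotation as Rn
np.set_printoptions(precision=4,suppress=True)
tag=sys.argv[1]; d={}
for n in sys.argv[2:]:
    d[n]=camera(n); cv2.imwrite(f"pics/{n}{tag}.png",d[n]["frame"][:,:,::-1])
o=get_obs(); d["obs"]=o; M=Rn.from_quat(o["tool_rot"]).as_matrix()
print(o["clock"],o["eef_pos"],o["ft_force"],o["grip_width"],o["joint_pos"]); print(M, "tool y yaw",np.degrees(np.arctan2(M[1,1],M[0,1])))
pickle.dump(d,open(f"c{tag}.pkl","wb"))
E
python3 look.py 1 wrist scene
```

```text
2.75 [ 0.5062 -0.1773  0.2181] [ 0.9026 -0.2581 -0.1936] 0.04813540504193028 [-0.3343  0.3298  0.092   1.3471 -0.0047  1.2392]
[[-0.0149  0.9999 -0.0027]
 [ 0.0002 -0.0027 -1.    ]
 [-0.9999 -0.0149 -0.0002]] tool y yaw -0.1543118201517841
```

View pics/wrist1.png

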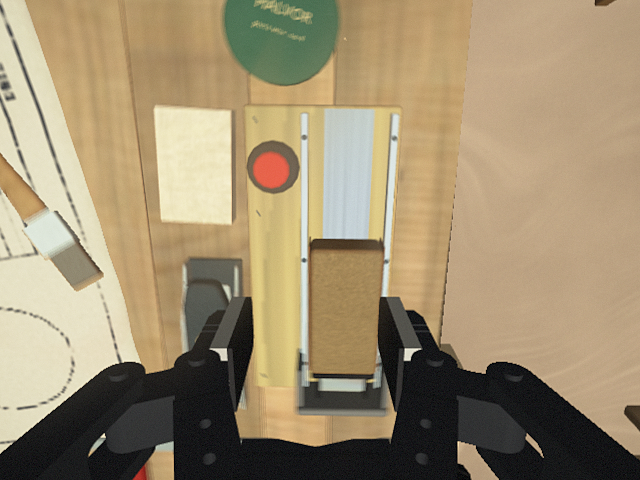

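```bash
python3 - <<'E'
import pickle
from h import *
np.set_printoptions(precision=4,suppress=True)
d=pickle.load(open("c1.pkl","rb")); W=d["wrist"]
hsv=cv2.cvtColor(W["frame"],cv2.COLOR_RGB2HSV)
m=(((hsv[...,0]<8)|(hsv[...,0]>172))&(hsv[...,1]>150)&(hsv[...,2]>150)).astype('uint8')
k,l,s,ce=cv2.connectedComponentsWithStats(m)
for i in range(1,k):
    if s[i,4]>100:
        print(s[i],ce[i],ray(W,*ce[i],.036), "diam",np.linalg.norm(ray(W,s[i,0],ce[i][1],.036)-ray(W,s[i,0]+s[i,2],ce[i][1],.036)))
g=((hsv[...,0]>60)&(hsv[...,0]<95)&(hsv[...,1]>80)).astype('uint8')
for nm,p,z in [("dock front L",(246,107),.016),("dock front R",(401,106),.016),("railL front in",(308,113),.024),("railL far in",(309,350),.024),("railR front in",(390,113),.024),("railR back in",(384,350),.024),
  ("blk fl",(311,249),.052),("blk fr",(384,249),.052),("blk bl",(313,374),.052),("blk br",(379,374),.052)]:
    print(nm,ray(W,*p,z))
a=W["frame"][90:400,230:420,::-1]; cv2.imwrite("pics/wcrop1.png",cv2.resize(a,None,fx=1.9,fy=1.9))
# finger check: projected tcp
E
```

```text
[253 152  36  36 996] [270.7038 169.6315] [ 0.4681 -0.147   0.036 ] diam 0.028464977929442244
dock front L [ 0.4479 -0.0997  0.016 ]
dock front R [ 0.5718 -0.1002  0.016 ]
railL front in [ 0.4979 -0.1047  0.024 ]
railL far in [ 0.4955 -0.3185  0.024 ]
railR front in [ 0.5621 -0.1053  0.024 ]
railR back in [ 0.5659 -0.3185  0.024 ]
blk fl [ 0.4995 -0.2079  0.052 ]
blk fr [ 0.5574 -0.2082  0.052 ]
blk bl [ 0.4997 -0.3246  0.052 ]
blk br [ 0.5577 -0.3245  0.052 ]
```

View pics/wcrop1.png

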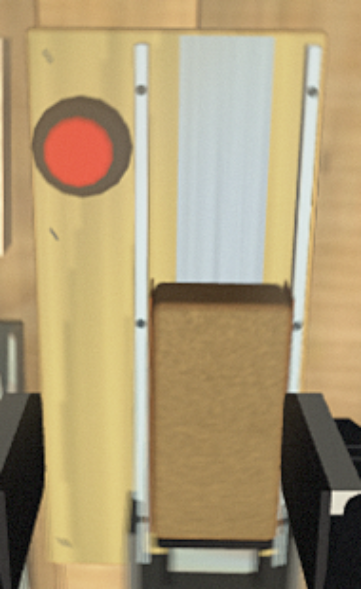

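>>> {"op": "arm_command", "data": {"motion": [{"x": 0.013, "y": -0.0005, "z": -0.003, "roll": 0, "fingers": 0.56}, {"x": 0.013, "y": -0.0005, "z": -0.003, "roll": 0, "fingers": 0.56}, {"x": 0.013, "y": -0.0005, "z": -0.003, "roll": 0, "fingers": 0.56}, {"x": 0.013, "y": -0.0005, "z": -0.003, "roll": 0, "fingers": 0.56}, {"x": 0.013, "y": -0.0005, "z": -0.003, "roll": 0, "fingers": 0.56}, {"x": 0.013, "y": -0.0005, "z": -0.003, "roll": 0, "fingers": 0.56}, {"x": 0.013, "y": -0.0005, "z": -0.003, "roll": 0, "fingers": 0.56}, {"x": 0.013, "y": -0.0005, "z": -0.003, "roll": 0, "fingers": 0.56}, {"x": 0.013, "y": -0.0005, "z": -0.003, "roll": 0, "fingers": 0.56}, {"x": 0.013, "y": -0.0005, "z": -0.003, "roll": 0, "fingers": 0.56}, {"x": 0, "y": 0, "z": 0, "roll": 0, "fingers": 0.56}]}}

```text
clock: 3.67
eef_pos: [0.4985, -0.1464, 0.0822]
tool_rot: [0.487, 0.513, -0.494, 0.506]
ft_force: [-0.7, -0.6, -0.1]
grip_width: 0.048
```

```bash
python3 look.py 2 wrist scene side; python3 -c "
import cv2
a=cv2.imread('pics/scene2.png')[150:300,200:400];cv2.imwrite('pics/scrop2.png',cv2.resize(a,None,fx=4,fy=4,interpolation=2))"
```

```text
3.8167 [ 0.5011 -0.1476  0.0853] [ 0.3081 -0.9971  1.1108] 0.04790756971935329 [-0.2839  0.3996 -0.1717  1.0072 -0.0045  1.251 ]
[[-0.0087  0.9993  0.036 ]
 [-0.0022  0.036  -0.9994]
 [-1.     -0.0088  0.0019]] tool y yaw 2.060858016654321
```

View pics/wrist2.png

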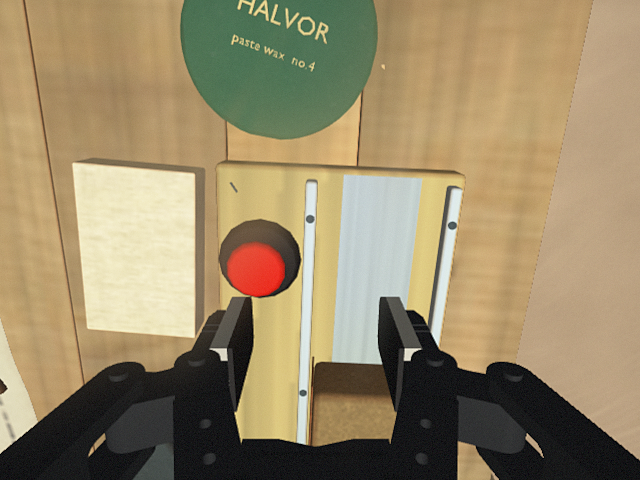

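View pics/scrop2.png

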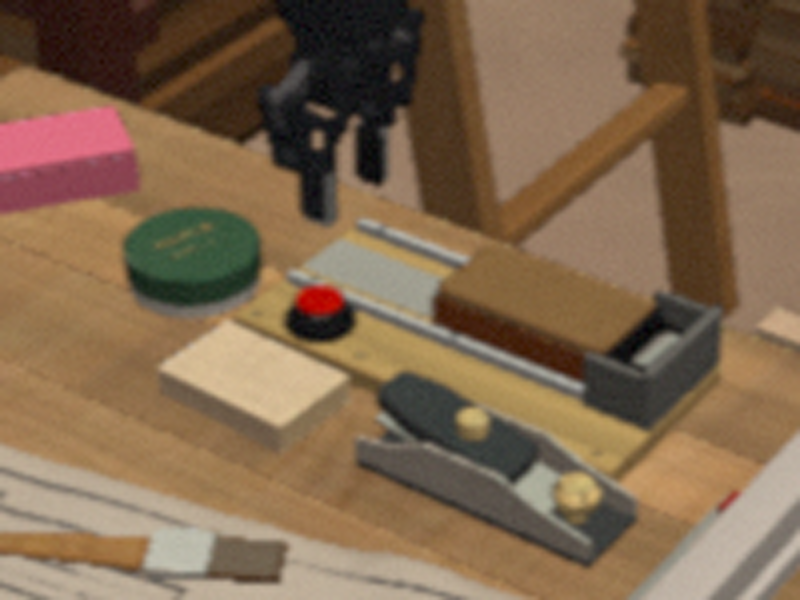

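```bash
python3 - <<'E'
import pickle
from h import *
np.set_printoptions(precision=4,suppress=True)
d=pickle.load(open("c2.pkl","rb"))
for n in ["wrist","scene","side"]:
    W=d[n];hsv=cv2.cvtColor(W["frame"],cv2.COLOR_RGB2HSV)
    m=(((hsv[...,0]<8)|(hsv[...,0]>172))&(hsv[...,1]>180)&(hsv[...,2]>150)).astype('uint8')
    k,l,s,ce=cv2.connectedComponentsWithStats(m)
    for i in range(1,k):
        P=ray(W,*ce[i],.0345)
        if s[i,4]>20 and np.hypot(*(P[:2]-[.468,-.148]))<.03: print(n,s[i],ce[i],P)
W=d["wrist"]
pts=cv2.findContours
print("top-only ellipse", [ray(W,u,v,.036) for u,v in [(228,269),(286,269),(257,243)]])
for nm,p in [("dock front L",(218,163)),("dock front R",(465,172))]: print(nm,ray(W,*p,.016))
for nm,p in [("railL in front",(316,181)),("railL in back",(308,440)),("railR in front",(451,188))]: print(nm,ray(W,*p,.024))
print("blk front",ray(W,316,363,.052),ray(W,385,363,.052))
E
```

```text
wrist [ 227  243   58   54 2350] [256.0191 269.7315] [ 0.4678 -0.1478  0.0345]
scene [274 222  11   6  56] [279.3036 224.4107] [ 0.4689 -0.1477  0.0345]
side [291 217   9   4  28] [294.75   218.6786] [ 0.4716 -0.1471  0.0345]
top-only ellipse [array([ 0.4542, -0.1474,  0.036 ]), array([ 0.4829, -0.1461,  0.036 ]), array([ 0.4686, -0.1332,  0.036 ])]
dock front L [ 0.4461 -0.0981  0.016 ]
dock front R [ 0.5709 -0.0977  0.016 ]
railL in front [ 0.496  -0.1039  0.024 ]
railL in back [ 0.4971 -0.2621  0.024 ]
railR in front [ 0.5624 -0.1047  0.024 ]
blk front [ 0.4995 -0.1883  0.052 ] [ 0.5331 -0.1867  0.052 ]
```

>>> {"op": "arm_command", "data": {"motion": [{"x": 0.009, "y": 0, "z": 0, "roll": 0.018, "fingers": 0.56}, {"x": 0.009, "y": 0, "z": 0, "roll": 0.018, "fingers": 0.56}, {"x": 0.009, "y": 0, "z": 0, "roll": 0, "fingers": 0.56}, {"x": 0.006, "y": 0, "z": 0, "roll": 0, "fingers": 0.56}, {"x": 0, "y": 0, "z": 0, "roll": 0, "fingers": 0.56}, {"x": 0, "y": 0, "z": 0, "roll": 0, "fingers": 0.56}]}}

```text
clock: 4.32
eef_pos: [0.5037, -0.1493, 0.0522]
tool_rot: [-0.499, -0.499, 0.502, -0.5]
ft_force: [0.1, 0.2, -0.0]
grip_width: 0.0479
```

```bash
python3 look.py 3 wrist scene side; python3 -c "
import cv2
a=cv2.imread('pics/scene3.png')[150:300,200:400];cv2.imwrite('pics/scrop3.png',cv2.resize(a,None,fx=4,fy=4,interpolation=2))"
```

```text
4.4667 [ 0.5041 -0.1494  0.0527] [ 0.3704  0.6207 -0.0792] 0.047365487780184866 [-0.2854  0.4371 -0.2112  0.9223 -0.0048  1.2877]
[[-0.0012  1.     -0.0023]
 [-0.0046 -0.0023 -1.    ]
 [-1.     -0.0012  0.0046]] tool y yaw -0.1329434533727616
```

View pics/wrist3.png

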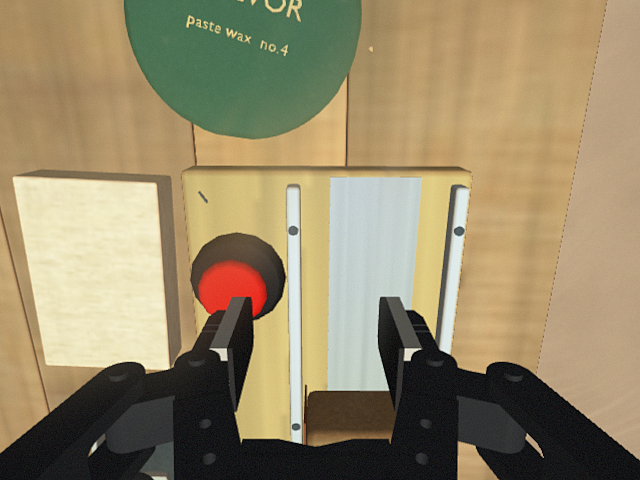

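View pics/scrop3.png

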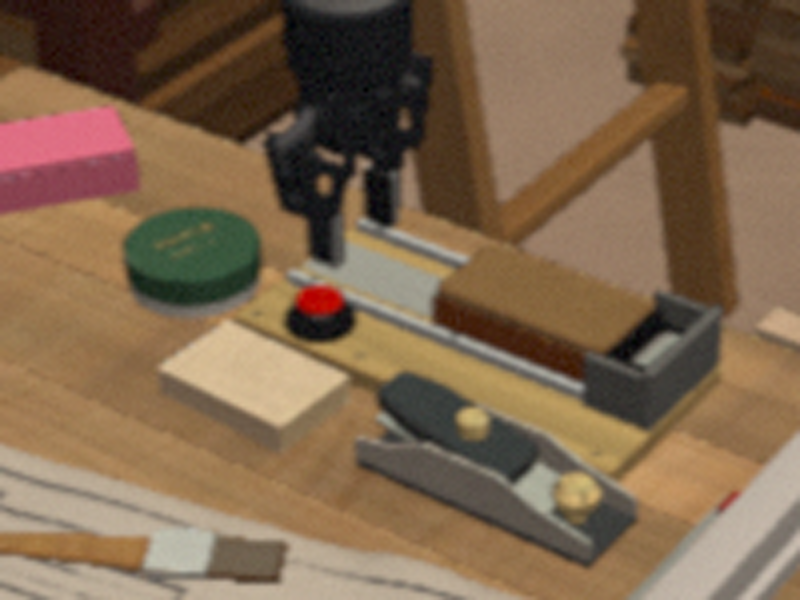

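```bash
python3 - <<'E'
import pickle
from h import *
np.set_printoptions(precision=4,suppress=True)
d=pickle.load(open("c3.pkl","rb"))
o=d["obs"];T=np.array(o["eef_pos"])
for n in ["wrist","scene"]:
    W=d[n]
    for dx in (-.0383,-.031,-.0237,.0237):
        for dz in (0.00,.008): print(n,dx,dz,proj(W,T+[dx,.0,dz]),proj(W,T+[dx,.011,dz]),proj(W,T+[dx,-.011,dz]))
a=cv2.imread('pics/wrist3.png')[220:420,170:450];cv2.imwrite('pics/wcrop3.png',cv2.resize(a,None,fx=2.8,fy=2.8,interpolation=2))
E
```

```text
wrist -0.0383 0.0 [[218.2183 317.3785]] [[216.0226 291.4006]] [[220.3228 342.2788]]
wrist -0.0383 0.008 [[213.2741 328.1312]] [[210.8525 301.0555]] [[215.5903 354.0283]]
wrist -0.031 0.0 [[237.1271 317.3408]] [[235.3404 291.3585]] [[238.8397 342.2451]]
wrist -0.031 0.008 [[233.1379 328.0931]] [[231.168  301.0126]] [[235.022  353.9945]]
wrist -0.0237 0.0 [[256.041 317.303]] [[254.6634 291.3164]] [[257.3614 342.2113]]
wrist -0.0237 0.008 [[253.0072 328.0549]] [[251.4893 300.9697]] [[254.4589 353.9607]]
wrist 0.0237 0.0 [[378.9737 317.0575]] [[380.258  291.0427]] [[377.7428 341.992 ]]
wrist 0.0237 0.008 [[382.1564 327.8067]] [[383.5796 300.6908]] [[380.7952 353.7409]]
scene -0.0383 0.0 [[278.8191 218.9025]] [[275.1308 217.4498]] [[282.5324 220.365 ]]
scene -0.0383 0.008 [[278.7105 216.0923]] [[275.011  214.6446]] [[282.4352 217.5498]]
scene -0.031 0.0 [[280.6711 217.5016]] [[276.9892 216.0586]] [[284.3779 218.9543]]
scene -0.031 0.008 [[280.5687 214.6966]] [[276.8756 213.2586]] [[284.2869 216.1444]]
scene -0.0237 0.0 [[282.5104 216.1102]] [[278.8349 214.6768]] [[286.2107 217.5533]]
scene -0.0237 0.008 [[282.4141 213.3105]] [[278.7274 211.8821]] [[286.1258 214.7487]]
scene 0.0237 0.0 [[294.154  207.3024]] [[290.5199 205.9289]] [[297.8122 208.685 ]]
scene 0.0237 0.008 [[294.0956 204.5366]] [[290.4505 203.168 ]] [[297.7649 205.9143]]
```

View pics/wcrop3.png

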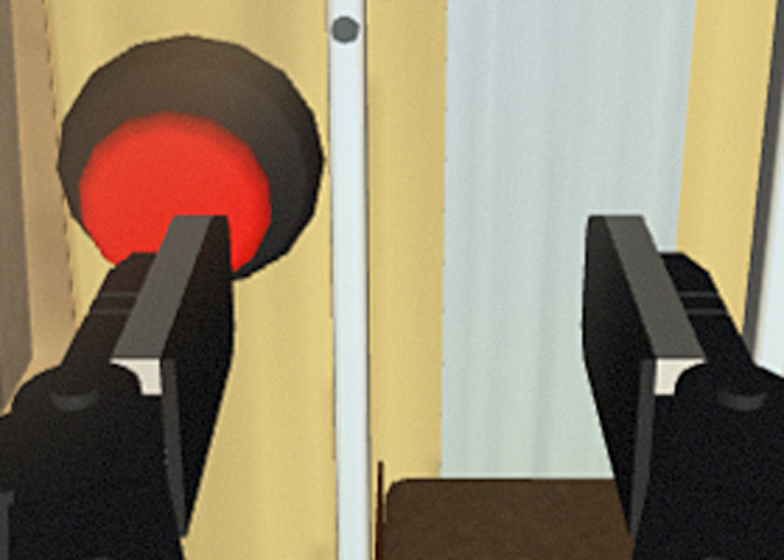

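>>> {"op": "arm_command", "data": {"motion": [{"x": 0.005, "y": -0.003, "z": -0.001, "roll": 0, "fingers": 0.64}, {"x": 0.005, "y": -0.002, "z": 0, "roll": 0, "fingers": 0.64}, {"x": 0.002, "y": 0, "z": 0, "roll": 0, "fingers": 0.64}, {"x": 0, "y": 0, "z": 0, "roll": 0, "fingers": 0.64}, {"x": 0, "y": 0, "z": 0, "roll": 0, "fingers": 0.64}]}}

```text
clock: 4.88
eef_pos: [0.4991, -0.1485, 0.0404]
tool_rot: [-0.499, -0.498, 0.502, -0.501]
ft_force: [-0.4, 0.1, 0.5]
grip_width: 0.0549
```

```bash
python3 look.py 4 wrist; python3 -c "
import cv2
a=cv2.imread('pics/wrist4.png')[220:420,170:450];cv2.imwrite('pics/wcrop4.png',cv2.resize(a,None,fx=2.8,fy=2.8,interpolation=2))"
```

```text
4.9333 [ 0.4991 -0.1485  0.0404] [-0.7267  0.1789  0.3464] 0.05477947986888066 [-0.2864  0.443  -0.2408  0.885  -0.0048  1.2865]
[[ 0.0006  1.     -0.0021]
 [-0.0051 -0.0021 -1.    ]
 [-1.      0.0006  0.0051]] tool y yaw -0.12042654986778892
```

View pics/wcrop4.png

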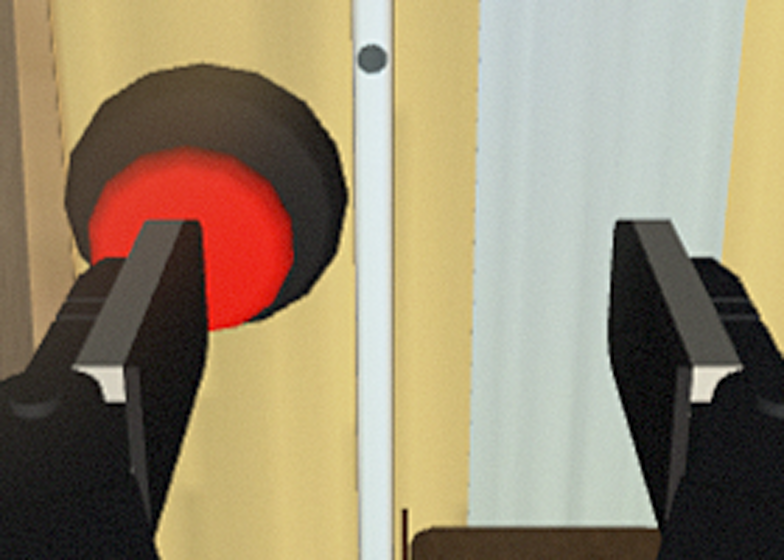

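>>> {"op": "arm_command", "data": {"motion": [{"x": 0.003, "y": 0, "z": 0, "roll": 0, "fingers": 0.64}, {"x": 0.003, "y": 0, "z": 0, "roll": 0, "fingers": 0.64}, {"x": 0.003, "y": 0, "z": 0, "roll": 0, "fingers": 0.64}]}}

```text
clock: 5.18
eef_pos: [0.5002, -0.1488, 0.0318]
tool_rot: [0.5, 0.497, -0.501, 0.502]
ft_force: [-0.5, -0.2, 3.3]
grip_width: 0.0547
```

>>> {"op": "arm_command", "data": {"motion": [{"x": 0.003, "y": 0, "z": 0, "roll": 0, "fingers": 0.64}, {"x": 0.003, "y": 0, "z": 0, "roll": 0, "fingers": 0.64}]}}

```text
clock: 5.35
eef_pos: [0.5002, -0.1488, 0.0259]
tool_rot: [0.5, 0.497, -0.501, 0.502]
ft_force: [-1.9, 0.6, 5.5]
grip_width: 0.0546
```

>>> {"op": "arm_command", "data": {"motion": [{"x": 0.003, "y": 0, "z": 0, "roll": 0, "fingers": 0.64}]}}

```text
clock: 5.43
eef_pos: [0.5003, -0.1489, 0.0245]
tool_rot: [0.5, 0.497, -0.501, 0.502]
ft_force: [-9.5, 2.4, 40.8]
grip_width: 0.0547
```

>>> {"op": "arm_command", "data": {"motion": [{"x": 0.0005, "y": 0, "z": 0, "roll": 0, "fingers": 0.64}]}}

```text
clock: 5.52
eef_pos: [0.5003, -0.1489, 0.0253]
tool_rot: [0.5, 0.497, -0.501, 0.502]
ft_force: [-2.1, 0.6, 5.0]
grip_width: 0.0548
```

>>> {"op": "arm_command", "data": {"motion": [{"x": 0.001, "y": 0, "z": 0, "roll": 0, "fingers": 0.64}]}}

```text
clock: 5.6
eef_pos: [0.5003, -0.1488, 0.0252]
tool_rot: [0.5, 0.497, -0.501, 0.502]
ft_force: [-2.2, 0.7, 7.7]
grip_width: 0.0547
```

>>> {"op": "arm_command", "data": {"motion": [{"x": 0.0013, "y": 0, "z": 0, "roll": 0, "fingers": 0.64}, {"x": 0.0013, "y": 0, "z": 0, "roll": 0, "fingers": 0.64}]}}

```text
clock: 5.77
eef_pos: [0.5004, -0.1489, 0.0251]
tool_rot: [0.5, 0.496, -0.501, 0.502]
ft_force: [-4.2, 1.1, 13.8]
grip_width: 0.0545
```

```bash
python3 look.py 5 scene wrist; python3 -c "
import cv2
a=cv2.imread('pics/scene5.png')[150:300,200:400];cv2.imwrite('pics/scrop5.png',cv2.resize(a,None,fx=4,fy=4,interpolation=2))"
```

```text
5.8667 [ 0.5003 -0.1489  0.0251] [-3.7146  1.1489 13.4782] 0.05460890518932321 [-0.2862  0.4619 -0.259   0.843  -0.0052  1.2869]
[[ 0.0052  1.     -0.0023]
 [-0.007  -0.0023 -1.    ]
 [-1.      0.0053  0.007 ]] tool y yaw -0.13152509043698302
```

View pics/scrop5.png

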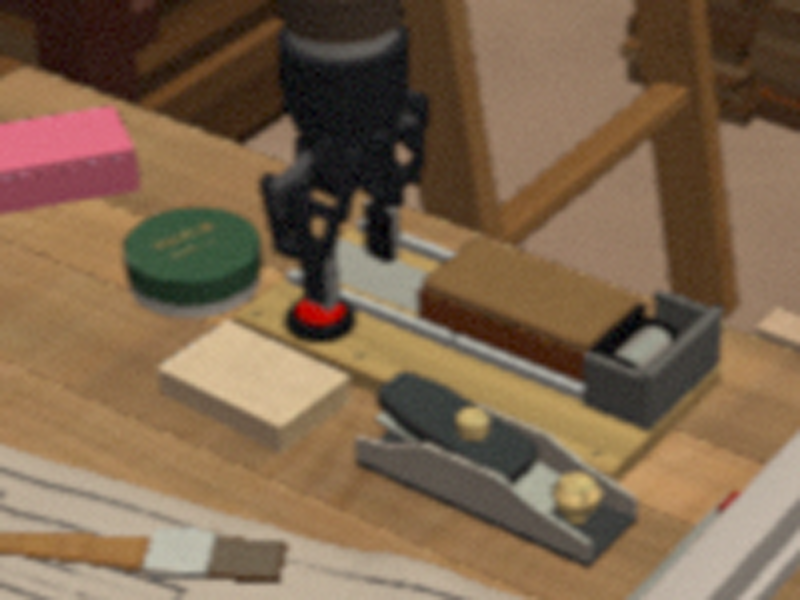

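View pics/wrist5.png

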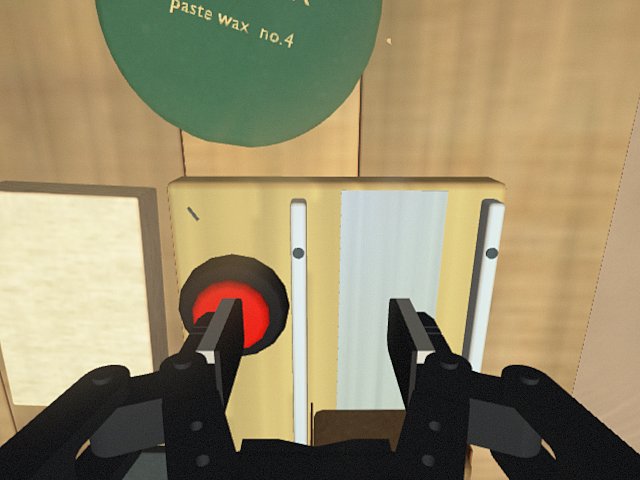

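>>> {"op": "arm_command", "data": {"motion": [{"x": 0.0013, "y": 0, "z": 0, "roll": 0, "fingers": 0.64}, {"x": 0.0013, "y": 0, "z": 0, "roll": 0, "fingers": 0.64}, {"x": 0.0013, "y": 0, "z": 0, "roll": 0, "fingers": 0.64}, {"x": 0.0013, "y": 0, "z": 0, "roll": 0, "fingers": 0.64}, {"x": 0.0013, "y": 0, "z": 0, "roll": 0, "fingers": 0.64}, {"x": 0.0013, "y": 0, "z": 0, "roll": 0, "fingers": 0.64}]}}

```text
clock: 6.37
eef_pos: [0.5003, -0.1489, 0.0252]
tool_rot: [0.501, 0.495, -0.501, 0.504]
ft_force: [-3.7, 1.4, 13.0]
grip_width: 0.0548
```

```bash
python3 - <<'E'
from workcell import get_obs,camera
import cv2
for i in range(30):
    c=camera("wrist")
    if i%6==5:
        o=get_obs(); print(round(o["clock"],2),o["eef_pos"].round(4) if hasattr(o["eef_pos"],'round') else o["eef_pos"],[round(float(v),1) for v in o["ft_force"]])
cv2.imwrite("pics/wrist6.png",c["frame"][:,:,::-1])
E
python3 look.py 7 scene side; python3 -c "
import cv2
a=cv2.imread('pics/scene7.png')[150:300,200:400];cv2.imwrite('pics/scrop7.png',cv2.resize(a,None,fx=4,fy=4,interpolation=2))"
```

```text
6.67 [ 0.5003 -0.1489  0.0252] [-2.7, 1.6, 12.2]
6.97 [ 0.5003 -0.1489  0.0252] [-3.6, 0.8, 13.2]
7.27 [ 0.5003 -0.1489  0.0252] [-4.5, 1.5, 12.9]
7.57 [ 0.5003 -0.1489  0.0252] [-4.0, 2.0, 13.7]
7.87 [ 0.5003 -0.1488  0.0252] [-4.4, 1.1, 13.6]
7.9667 [ 0.5003 -0.1488  0.0252] [-3.4796  0.6758 12.3194] 0.05433024854352905 [-0.2858  0.4595 -0.2627  0.8381 -0.0056  1.2868]
[[ 0.0084  1.     -0.002 ]
 [-0.0083 -0.0019 -1.    ]
 [-0.9999  0.0084  0.0083]] tool y yaw -0.10816350277493367
```

View pics/scrop7.png

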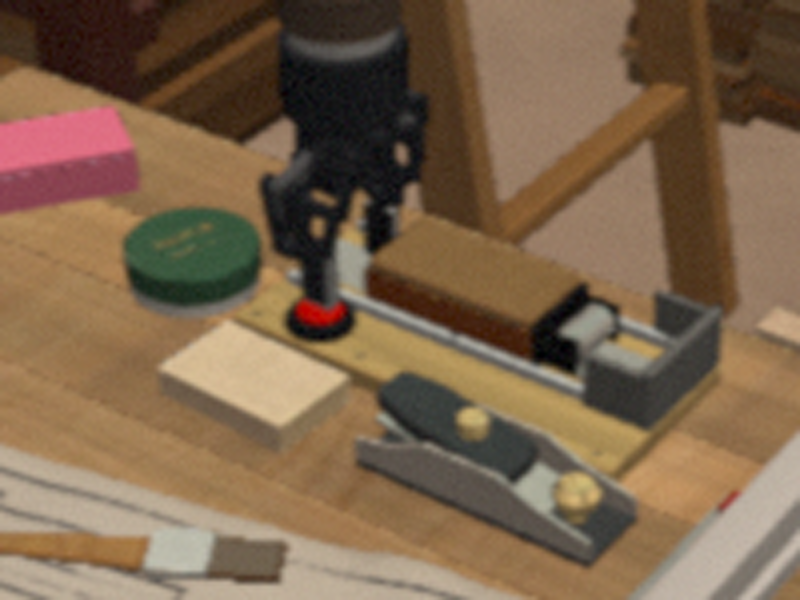

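View pics/wrist6.png

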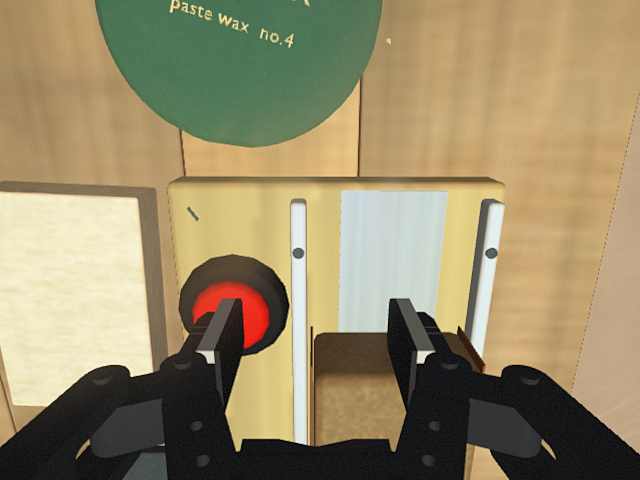

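```bash
python3 - <<'E'
from workcell import get_obs,camera
import cv2,numpy as np
pr=None
for i in range(36):
    c=camera("wrist")
    if i%6==5:
        o=get_obs(); f=c["frame"].astype(float)
        col=f[300:430,330:380].mean((1,2)); e=300+int(np.argmin(np.diff(cv2.GaussianBlur(col[:,None],(1,5),0).ravel())))
        print(round(o["clock"],2),np.round(o["eef_pos"],4),np.round(o["ft_force"],1),"front row",e)
cv2.imwrite("pics/wrist8.png",c["frame"][:,:,::-1])
E
python3 look.py 9 scene side; python3 -c "
import cv2
a=cv2.imread('pics/scene9.png')[150:300,200:400];cv2.imwrite('pics/scrop9.png',cv2.resize(a,None,fx=4,fy=4,interpolation=2))"
```

```text
8.27 [ 0.5003 -0.1488  0.0252] [-4.1  1.9 12.9] front row 331
8.57 [ 0.5004 -0.1488  0.0252] [-3.4  0.9 13.9] front row 331
8.87 [ 0.5003 -0.1488  0.0252] [-3.7  0.7 13.9] front row 331
9.17 [ 0.5003 -0.1488  0.0252] [-3.9  2.  12.4] front row 331
9.47 [ 0.5003 -0.1488  0.0252] [-4.1  1.1 11.7] front row 331
9.77 [ 0.5003 -0.1488  0.0252] [-4.4  1.7 12.4] front row 331
9.8667 [ 0.5004 -0.1488  0.0252] [-3.9961  1.1013 13.3842] 0.054821814588662574 [-0.2858  0.4595 -0.2627  0.8381 -0.0055  1.2869]
[[ 0.0085  1.     -0.002 ]
 [-0.0083 -0.0019 -1.    ]
 [-0.9999  0.0086  0.0083]] tool y yaw -0.1107753741918
```

View pics/scrop9.png

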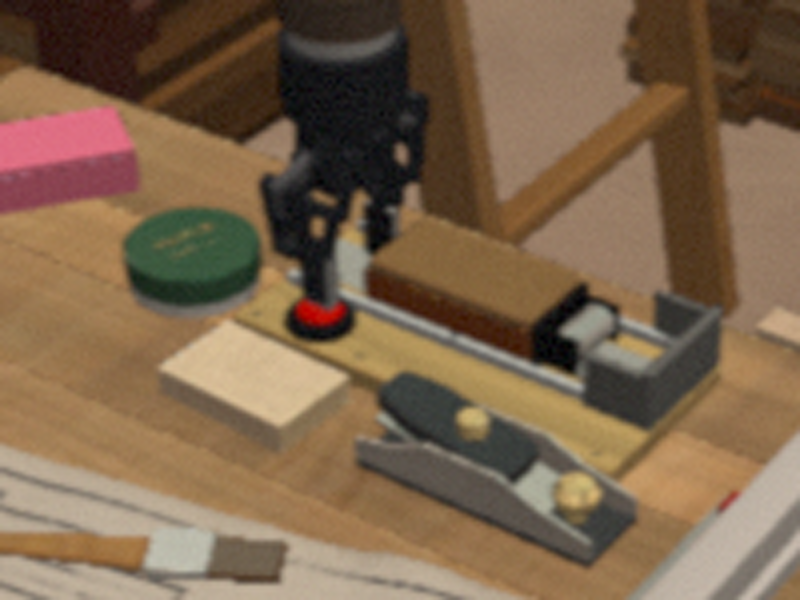

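View pics/wrist8.png

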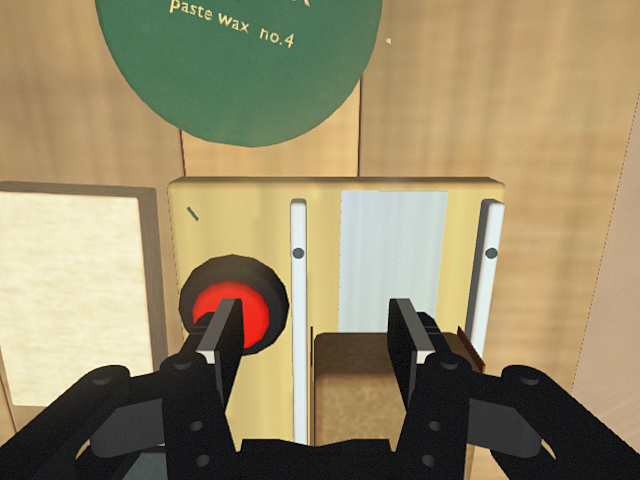

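```bash
python3 - <<'E'
from workcell import job_done
print(job_done())
E
```

```text
the job is handed in; nothing more can be done
None
```

The job is handed in with one finger holding the red button down and the other trapping the brown sanding block mid-lane. The clock was at 9.9 s of the 32 s allowed.

- **Block:** its front edge stayed on the same picture row (331) for the last 1.5 s. It looks flat between the rails, about 45 mm out and well short of the open end.
- **Button:** the force on the tool is a steady 12–14 N upward, and the tool has settled at its bottom height, z 0.0252 m. The button bottoms at about 5 N, so this should keep it fully down.
- **Bystanders:** the tin, the plane and the offcut look unmoved in the before and after pictures. I compared them by eye only.
- **Pink look-alikes:** I never went near the two pink blocks.

**What did not go cleanly:**
- While finding the button's bottom, the push on the fingertip peaked at 40.8 N for one row. I eased it off at once. That was fingertip force, not the gripper's body, and the wrist limit is 120 N.
- The sideways force along the lane reads only 1–2 N, less than the 3–4 N given for the spring. That is also near the sensor noise, so I relied on the pictures to judge that the block is trapped and still.

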